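# Brace the dowel jar in the bench jig and unscrew its tight cap

### The job

Open the square jar of dowels for me: its cap is too tight to turn on the open bench, so first stand the closed jar upright and fully home in the square pocket of the wooden bench jig, then unscrew the cap anticlockwise there until its thread lets go. Lift the cap straight up, only just clear of the jar's mouth (a finger's width or two), and finish while still holding it there, level and centred over the mouth like a roof against the sawdust, with the jar left standing in the jig. Leave the other things on the bench alone and never tip the jar over.

Things in the scene. Friction and masses are not known exactly. Their poses are not given: they have to be found in the camera images.
- jar: clear square jar full of wooden dowels, about 0.42 kg, loose on the bench, closed. Body 64 x 64 mm, rounded (lowest 5 mm only 58 mm), 76 mm high to its flat shoulder; round neck 42 mm thick above. Origin: centre of the underside; z up its axis, x and y square to the flat sides. It can be lifted by its tight cap. On the open bench it just spins along when the cap is twisted
- jar_rim (a point): centre of the jar's mouth, on its axis, 109 mm above its underside; axes as the jar's
- cap: bare-metal ribbed screw cap of the square jar, 60 mm in diameter, 26 mm high, 0.07 kg. Origin: centre of its lower edge, z up. Closed, the origin is 88 mm above the jar's underside (12 mm above the shoulder: room for fingertips) and 21 mm below the rim. Loosening torque 0.4 to 0.65 N m, falling to nearly nothing over the first 1.2 rad, while a sprung seal (24 N) lets it rise up to 3 mm
- cap_lug (a point): one of two facing lugs inside the cap's skirt, 24 mm from the axis along the cap's x, 4 mm above its lower edge. Its bearing about the jar's axis from the jar's x, anticlockwise from above, is the unscrewing angle: 0 to 0.2 rad at the start; from 1.85 to 2.65 rad the thread has let go and the cap lifts straight off; at about 2.7 rad it meets a stop. Before 1.85 rad a pull lifts the jar too
- jig: wooden bench jig, fixed to the bench: plywood base 136 x 136 x 12 mm, on it four cleats 20 mm thick, tops 38 mm above the bench, round a square pocket 69 x 69 mm, its upper edge bevelled 6 mm. Origin: centre of the pocket at bench-top height; x and y square to its sides; pocket floor 12 mm above the origin. The jar fits in any of four quarter turns, 2.5 mm to spare on each side
- round_jar: bystander: round glass jar with a metal lid, 64 mm in diameter, 100 mm high, origin at the centre of the underside
- screwdriver: bystander: short blue screwdriver, 128 mm long, origin under its middle
- tape_electrical: bystander: small roll of black tape, 58 mm in diameter, 19 mm high, origin under its middle
- sanding_block: bystander: blue sanding block, 66 x 124 x 37 mm, origin under its middle
Mind the look-alikes: they are no part of the job. Leave any green or turquoise look-alike of the cap alone.

How it is judged:
By the outcome, as a careful person would: the job done as asked, in the order asked, and still so for the second after the job is handed in, while the arm keeps its last pose, push and grip.
It also fails if it takes over 45 s, if anything falls off the work surface, if the arm or the gripper's body presses on something with over 40 N, if the wrist force passes 120 N, or if a joint passes its speed limit or range.

### The arm

A 6-joint arm with a two-finger parallel gripper is mounted at the origin on a cart in front of the work surface, level with it; the furniture and walls round the work are solid. World frame = base frame: x ahead of the robot, y to its left, z up, the work surface at z = 0. Lengths are in m, angles in rad, forces in N, time in s.
With the tool pointing down it reaches from about 0.275 to 0.85 m from the base axis. Payload 5.2 kg.
Tool frame: the origin (TCP) lies between the finger pads; the fingertips stand 11 mm ahead of it and the grasp point (between the pads) lies 8 mm behind it (tips_ahead is the distance from the TCP to the fingertips, in m); z points along the fingers, y is the line along which they close (so a half turn about z gives the same grasp; the last joint's range is limited). The gripper opens to 85 mm and grips with 20 to 120 N. Pads are 22 mm wide; open, the fingers measure 114 mm over their backs; the gripper's body (76 mm by 85 mm) begins 54 mm behind the grasp point. The pads swing forward as they close: fully open they stand 13 mm farther back than shut.
Start: joints at [-1.327, 0.259, 1.535, -0, 1.348, -0.203], TCP at [0.238, -0.496, 0.242] pointing down, gripper open.
Joint ranges: [-3.14, 3.14], [-0.91, 2.08], [0.19, 2.58], [-1.22, 4.36], [0.22, 2.71], [-3.12, 3.12]. Speed limits (rad/s): [2.57, 2.57, 3.14, 3.14, 3.14, 3.14].

### API

Orientations are given as a 3x3 rotation matrix whose columns are the frame's x, y, z axes.
In Python, from bench import get_obs, capture, camera_params, finish_job, tips_ahead gives the robot as it stands. The module is installed in compiled form; this text tells all that it offers.
- The arm moves only by the tool carry_out, never from a script. Its argument "series" is a list of rows, each an object of numbers: "tx", "ty", "tz": the shift along the tool's x, y, z in mm; "wx", "wy", "wz": the turn, a rotation vector about the tool's x, y, z in degrees. A call has 1 to 5 rows; each row shifts and turns the commanded pose from where the row before left it, along the tool's axes as they then stand; what a row does not reach is not made up. A row lasts 1/12 s, in which the tool goes at most 41.7 mm and 7.16 degrees, less where a joint would pass 70% of its speed; a pose out of reach is approached as far as the arm can. A call with a gripper value outside its range is refused whole. "fingers" is the opening, from -1 (shut) to 1 (fully open), set as the call begins (left out, the last holds). The fingers move at their own pace and stop on an object; "force" is the grip in N (left out, the last holds). Time passes only in rows, so rows that do not move let the fingers close. It gives the time, the measured TCP pose, the force, the opening and the grip force at its end, in the units of the state.
- get_obs(): the state, without advancing time (a new reading comes with each control period).
- capture(name): name is "side" or "top" or "wrist"; returns the picture (384x512x3 uint8, red, green, blue); there is no depth.
- camera_params(name): a dict with "vertical_fov" (degrees; the focal length in pixels is half the picture's height over the tangent of half this angle, whatever the lens; pixels are square), "cx", "cy" (the principal point, pixels), "R" (3x3) and "t" (3): a world point X has camera coordinates R X + t; the wrist camera has in their place "T_tool_cam" (4x4, takes a point from camera to tool coordinates, whose origin is the TCP and whose axes are the flange's). Camera axes: x right, y down, z forward; pixel columns grow to the right and rows downward; lengths in m; the calibration is good to about 2 mm. A picture is of the moment at which its call begins: read the wrist's pose just before it. camera_params takes no time and is no camera call.
- finish_job(): hands the job in; it is judged then, once.
The state is a dict: "clock": time; "joints": joint angles; "qd": joint speeds; "joint_torque": joint torques, N m; "tcp_pos": TCP position; "orientation": TCP orientation; "ft_force": force on the tool from outside, world axes, zero at the start; "torque": the same for the moment, N m; "opening": opening from 0.0 (shut) to 1.0 (fully open); "finger_force": force on a finger pad.
Only numpy, scipy, OpenCV 4.12 (cv2) and the standard library are available. Lean on these libraries where they do the work, as an engineer would, in place of code of your own. Each camera call takes 0.05 s, during which the arm holds its last target. There are 200 camera calls.

## Working session

There is one attempt and no reset: what is moved stays moved. The work goes in short steps, Python scripts to look and compute and a tool call to move; the robot and the scene stay as the last step left them, time stands still between calls to the robot, and variables do not carry over. Pictures are saved under pics/ and viewed, at most 10 in all, crops included, and the job is handed in when it is done.

Besides the shell and the picture viewer there is one more tool, called after ">>>" as a command line: name --argument value ..., lists and objects as JSON in quotes. carry_out: Moves the arm, as the interface text tells. Its arguments: {"type":"object","properties":{"series":{"type":"array"},"fingers":{"type":"number"},"force":{"type":"number"}},"required":["series"]}

```bash
mkdir -p pics
python3 - <<'E'
from bench import *
import cv2,numpy as np
o=get_obs();print({k:np.round(v,3).tolist() for k,v in o.items()}, tips_ahead)
for n in ["top","side","wrist"]:
    im=capture(n);cv2.imwrite(f"pics/{n}0.png",im[:,:,::-1])
    print(n,{k:np.round(v,4).tolist() for k,v in camera_params(n).items()})
a=[cv2.imread(f"pics/{n}0.png") for n in ["top","side"]]
E
```

```text
{'clock': 0.0, 'joints': [-1.327, 0.259, 1.536, 0.0, 1.348, -0.203], 'qd': [-0.0, -0.0, -0.001, 0.001, 0.001, -0.002], 'joint_torque': [-0.002, -44.604, -29.058, -0.001, 0.012, 0.0], 'tcp_pos': [0.238, -0.495, 0.241], 'orientation': [[0.902, 0.432, -0.0], [0.432, -0.902, 0.002], [0.0, -0.002, -1.0]], 'ft_force': [0.599, -0.074, 0.281], 'torque': [0.09, 0.011, 0.04], 'finger_force': 0.0, 'opening': 1.002} 0.011
top {'vertical_fov': 42.6557, 'cx': 257.2485, 'cy': 204.7, 'R': [[-0.0122, -0.9999, -0.0037], [-0.7814, 0.0119, -0.624], [0.624, -0.0047, -0.7814]], 't': [0.0722, 0.4515, 1.1954]}
side {'vertical_fov': 43.3426, 'cx': 257.0528, 'cy': 179.5318, 'R': [[-0.7425, 0.6697, 0.0149], [0.3696, 0.4281, -0.8247], [-0.5587, -0.6068, -0.5654]], 't': [0.371, -0.1435, 1.6127]}
wrist {'vertical_fov': 60.3389, 'cx': 252.9163, 'cy': 190.0494, 'T_tool_cam': [[-0.0011, -0.9463, -0.3232, 0.0834], [1.0, -0.001, -0.0004, -0.0007], [0.0, -0.3232, 0.9463, -0.1334], [0.0, 0.0, 0.0, 1.0]]}
```

View pics/top0.png

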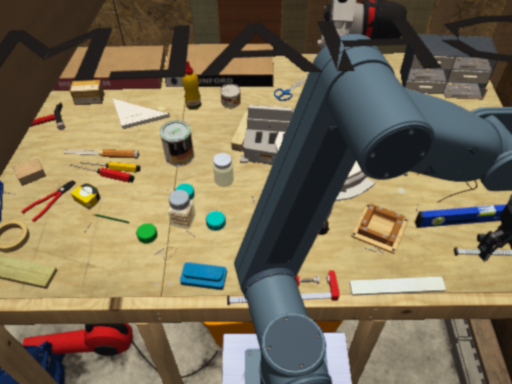

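View pics/side0.png

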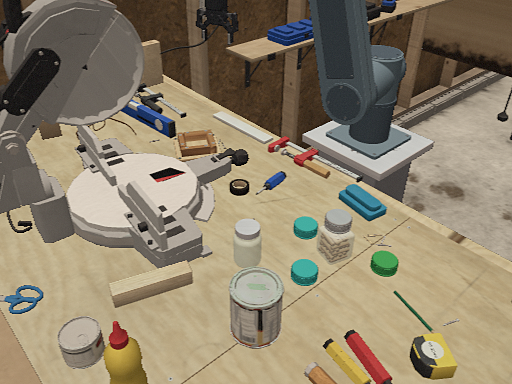

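The top view shows the square jar at about (181,208) with its grey cap at (179,198), the jig at (381,228), and the round jar at (222,168). The side view shows the jar at (336,237), its cap at (338,218), and the jig at (197,143). I'll enlarge these regions for accurate points.

```bash
cat > h.py <<'E'
import numpy as np,cv2
from bench import *
def cam(n,o=None):
    p=camera_params(n);f=192/np.tan(np.radians(p["vertical_fov"])/2)
    if n=="wrist":
        T=np.array(p["T_tool_cam"]);Ro=np.array(o["orientation"])
        Rw=Ro@T[:3,:3];c=Ro@T[:3,3]+np.array(o["tcp_pos"]);R=Rw.T;t=-R@c
    else: R=np.array(p["R"]);t=np.array(p["t"])
    return f,p["cx"],p["cy"],R,t
def ray(c,u,v):
    f,cx,cy,R,t=c;return -R.T@t,R.T@np.array([(u-cx)/f,(v-cy)/f,1])
def onz(c,u,v,z):
    o,d=ray(c,u,v);return o+d*(z-o[2])/d[2]
def tri(*m):
    A=0;b=0
    for c,u,v in m:
        o,d=ray(c,u,v);d/=np.linalg.norm(d);P=np.eye(3)-np.outer(d,d);A=A+P;b=b+P@o
    return np.linalg.solve(A,b)
def proj(c,X):
    f,cx,cy,R,t=c;q=(R@np.asarray(X).T).T+t;return np.c_[cx+f*q[...,0]/q[...,2],cy+f*q[...,1]/q[...,2]]
E
python3 - <<'E'
from h import *
T,S=cam("top"),cam("side")
print("cap",tri((T,179,196),(S,339,217)),"jig",tri((T,381,227),(S,197,143)))
print("jarbase",onz(T,181,220,0),onz(S,335,258,0))
a=cv2.imread("pics/top0.png");b=cv2.imread("pics/side0.png")
g=lambda im,x,y,k,w,h:cv2.resize(im[y:y+h,x:x+w],None,fx=k,fy=k,interpolation=cv2.INTER_CUBIC)
r1=np.hstack([g(a,145,175,5,80,60),g(b,296,200,5,80,60)])
r2=np.hstack([g(a,341,198,5,80,60),g(b,157,115,5,80,60)])
cv2.imwrite("pics/z.png",np.vstack([r1,r2]))
E
```

```text
cap [0.52355922 0.2946512  0.11306402] jig [ 0.47526225 -0.30766879  0.01750239]
jarbase [0.52190397 0.30146224 0.        ] [0.5302405  0.30617196 0.        ]
```

View pics/z.png

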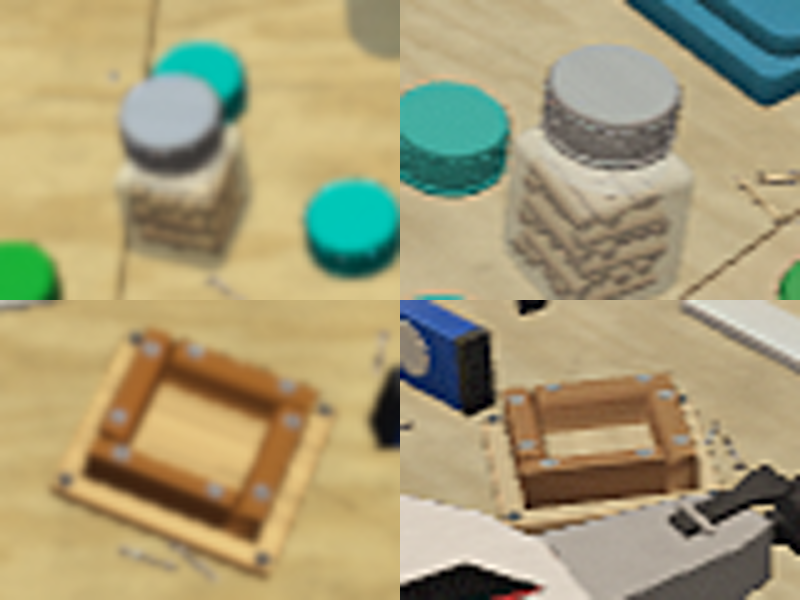

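The crop gives the cap-top centre at (179.4,198) in top and (338.4,217.4) in side. The jig base corners in top are about (353,236), (394,253), (408,219) and (367,205). I'll move over the jig to look with the wrist camera.

>>> carry_out --series '[{"tx":40,"ty":-10},{"tx":40,"ty":-10},{"tx":40,"ty":-10},{"tx":40,"ty":-10},{"tx":40,"ty":-10}]'

```text
validation failed for argument at $.se...
```

>>> carry_out --series '[{"tx":30,"ty":-10},{"tx":0},{"tx":0}]'

```text
validation failed for argument at $.se...
```

Run:
```python
from h import *
T,S=cam("top"),cam("side")
q=[(353,236),(394,253),(408,219),(367,205)]
P=np.array([onz(T,u,v,.012)[:2] for u,v in q]);print(P,P.mean(0));print([np.degrees(np.arctan2(*(P[(i+1)%4]-P[i])[::-1])) for i in range(4)])
print("captop",tri((T,179.4,198),(S,338.4,217.4)))
o=get_obs();im=capture("wrist");print(o["clock"],o["tcp_pos"],o["orientation"])
np.savez("w1.npz",im=im,p=o["tcp_pos"],R=o["orientation"]);cv2.imwrite("pics/w1.png",im[:,:,::-1])
```

```text
[[ 0.44558259 -0.21859071]
 [ 0.38385305 -0.32943177]
 [ 0.50628126 -0.39507803]
 [ 0.56282361 -0.2781307 ]] [ 0.47463513 -0.3053078 ]
[np.float64(-119.11428181977945), np.float64(-28.2003038652715), np.float64(64.19690159741667), np.float64(153.076594804331)]
captop [0.52055633 0.29264549 0.10846514]
0.15 [ 0.2375704  -0.49561328  0.24168388] [[ 9.01835136e-01  4.32080176e-01 -3.30896605e-04]
 [ 4.32080205e-01 -9.01834157e-01  1.36018032e-03]
 [ 2.89293091e-04 -1.36963228e-03 -9.99999020e-01]]
```

View pics/w1.png

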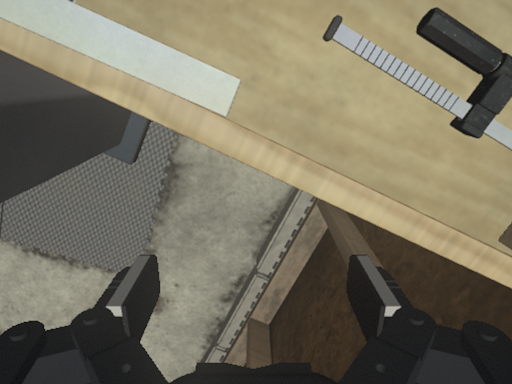

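The moves were refused, so this picture is from the start pose: bench edge and clamp, no jig. I'll give all six numbers in each row.

>>> carry_out --series '[{"tx":40,"ty":-10,"tz":0,"wx":0,"wy":0,"wz":0},{"tx":40,"ty":-10,"tz":0,"wx":0,"wy":0,"wz":0},{"tx":40,"ty":-10,"tz":0,"wx":0,"wy":0,"wz":0},{"tx":40,"ty":-10,"tz":0,"wx":0,"wy":0,"wz":0},{"tx":40,"ty":-10,"tz":0,"wx":0,"wy":0,"wz":0}]'

```text
clock: 0.62
tcp_pos: [0.3974, -0.3631, 0.2422]
orientation: [[0.902, 0.431, -0.0], [0.431, -0.902, 0.0], [-0.0, -0.0, -1.0]]
ft_force: [0.6, -0.6, 0.9]
opening: 0.999
finger_force: 0.0
```

>>> carry_out --series '[{"tx":30,"ty":-10,"tz":0,"wx":0,"wy":0,"wz":0},{"tx":0,"ty":0,"tz":0,"wx":0,"wy":0,"wz":0},{"tx":0,"ty":0,"tz":0,"wx":0,"wy":0,"wz":0}]'

```text
clock: 0.87
tcp_pos: [0.4201, -0.3411, 0.2422]
orientation: [[0.9, 0.436, -0.0], [0.436, -0.9, 0.0], [-0.0, -0.0, -1.0]]
ft_force: [-0.2, 0.1, 0.4]
opening: 1.004
finger_force: 0.0
```

Run:
```python
from h import *
o=get_obs();im=capture("wrist");print(o["clock"],o["tcp_pos"])
np.savez("w2.npz",im=im,tcp_pos=o["tcp_pos"],orientation=o["orientation"]);cv2.imwrite("pics/w2.png",im[:,:,::-1])
```

```text
0.8667 [ 0.42014248 -0.34108117  0.24215165]
```

View pics/w2.png

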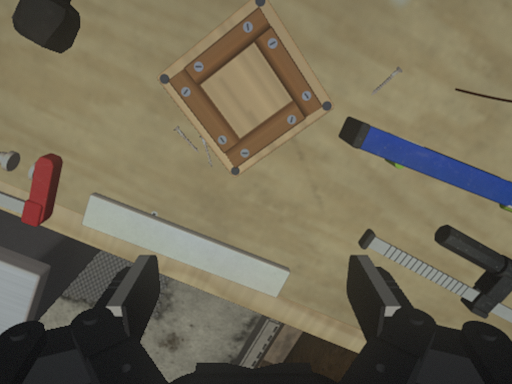

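The wrist picture shows the jig with base corners at about (260,1), (328,106), (236,171) and (164,79), and cleat screw heads averaging (246.3,92.1). Now fitting the jig pose and working out the move to the jar.

Run:
```python
from h import *
from scipy.optimize import least_squares
w=np.load("w2.npz");W=cam("wrist",w);T=cam("top")
sc=[(248,27),(272,43),(307,96),(292,119),(245,153),(222,140),(186,92),(198,67)]
P=np.array([onz(W,u,v,.038) for u,v in sc]);print("screws",P.mean(0))
cw=np.array([(260,1),(328,106),(236,171),(164,79)],float)
ct=np.array([(353,236),(394,253),(408,219),(367,205)],float)
B=np.array([onz(W,u,v,.012)[:2] for u,v in cw]);print(B.mean(0),[np.linalg.norm(B[i]-B[i-1]) for i in range(4)])
BT=np.array([onz(T,u,v,.012)[:2] for u,v in ct])
def model(p):
    c,s=np.cos(p[2]),np.sin(p[2]);k=.068*np.array([(1,1),(-1,1),(-1,-1),(1,-1)])
    return np.c_[k@np.array([[c,s],[-s,c]])+p[:2],np.full(4,p[3])]
ang=lambda P:np.argsort(np.arctan2(*(P-P.mean(0)).T[::-1]))
cw=cw[ang(B)];ct=ct[ang(BT)]
for y0 in (np.radians(-30),):
  def res(p,which):
    X=model(p);X=X[ang(X[:,:2])]
    r=[]
    if 'w' in which:r.append((proj(W,X)-cw).ravel())
    if 't' in which:r.append(1.5*(proj(T,X)-ct).ravel())
    return np.concatenate(r)
  for wh in ("w","t","wt"):
    s=least_squares(res,[*B.mean(0),y0,.012],args=(wh,));print(wh,s.x[:2],np.degrees(s.x[2]),s.x[3],s.cost)
a=P[:,:2];
for i,j in((0,5),(1,4),(2,7),(3,6)):print(np.degrees(np.arctan2(*(a[i]-a[j])[::-1])))
```

```text
screws [ 0.47815308 -0.30489183  0.038     ]
[ 0.47818608 -0.30523323] [np.float64(0.12291093464607444), np.float64(0.12352442492086103), np.float64(0.12298832593225986), np.float64(0.12367431466960178)]
w [ 0.47638244 -0.30532077] -28.090788074916947 -0.02563990161495247 0.5331217029854188
t [ 0.50865961 -0.32006982] -27.650686921384377 -0.03543803391797267 3.7284428105081324
wt [ 0.47792097 -0.30650018] -27.972686763871707 -0.0045043262410478105 82.7357363302453
11.226417859226226
11.784394363671815
-78.42485011320258
-78.1845057235807
```

Run:
```python
from h import *
T,S=cam("top"),cam("side")
print("turntable",onz(S,135,200,.06),"edge",onz(S,205,200,.06),"knob",tri((T,323,228),(S,237,157)))
print("round",tri((T,222,161),(S,247,230)), "blade top",onz(S,140,60,.3),onz(S,140,60,.2))
print("turq",onz(T,187,188,.02)," ",onz(S,305,227,.02),onz(S,304,271,.02),onz(T,215,219,.02))
```

```text
turntable [ 0.80109148 -0.12177999  0.06      ] edge [ 0.66946983 -0.00770525  0.06      ] knob [ 0.45800843 -0.13012802  0.04129933]
round [0.68756949 0.17416066 0.08820143] blade top [ 0.60073922 -0.37830556  0.3       ] [ 0.47190348 -0.61800648  0.2       ]
turq [0.6346873  0.28929437 0.02      ]   [0.51970959 0.19814088 0.02      ] [0.63130208 0.30014593 0.02      ] [0.50912169 0.19448388 0.02      ]
```

>>> carry_out --series '[{"tx":-17,"ty":-38,"tz":0,"wx":0,"wy":0,"wz":0},{"tx":-17,"ty":-38,"tz":0,"wx":0,"wy":0,"wz":0},{"tx":16,"ty":-35,"tz":0,"wx":0,"wy":0,"wz":0},{"tx":16,"ty":-35,"tz":0,"wx":0,"wy":0,"wz":0},{"tx":16,"ty":-35,"tz":0,"wx":0,"wy":0,"wz":0}]'

```text
clock: 1.33
tcp_pos: [0.352, -0.1734, 0.2422]
orientation: [[0.904, 0.428, -0.0], [0.428, -0.904, -0.0], [-0.0, 0.0, -1.0]]
ft_force: [1.3, 0.4, -0.2]
opening: 0.997
finger_force: 0.0
```

>>> carry_out --series '[{"tx":16,"ty":-35,"tz":0,"wx":0,"wy":0,"wz":0},{"tx":16,"ty":-35,"tz":0,"wx":0,"wy":0,"wz":0},{"tx":16,"ty":-35,"tz":0,"wx":0,"wy":0,"wz":0},{"tx":16,"ty":-35,"tz":0,"wx":0,"wy":0,"wz":0},{"tx":16,"ty":-35,"tz":0,"wx":0,"wy":0,"wz":0}]'

```text
clock: 1.75
tcp_pos: [0.3496, 0.0193, 0.2426]
orientation: [[0.903, 0.429, 0.001], [0.429, -0.903, -0.001], [0.0, 0.001, -1.0]]
ft_force: [1.2, 1.1, 0.2]
opening: 0.998
finger_force: 0.0
```

>>> carry_out --series '[{"tx":30,"ty":-25,"tz":0,"wx":0,"wy":0,"wz":0},{"tx":30,"ty":-25,"tz":0,"wx":0,"wy":0,"wz":0},{"tx":30,"ty":-25,"tz":0,"wx":0,"wy":0,"wz":0},{"tx":30,"ty":-25,"tz":0,"wx":0,"wy":0,"wz":0},{"tx":30,"ty":-25,"tz":0,"wx":0,"wy":0,"wz":0}]'

```text
clock: 2.17
tcp_pos: [0.4324, 0.1971, 0.2424]
orientation: [[0.903, 0.43, 0.001], [0.43, -0.903, -0.001], [0.0, 0.001, -1.0]]
ft_force: [1.1, -1.3, 0.4]
opening: 0.999
finger_force: 0.0
```

>>> carry_out --series '[{"tx":30,"ty":-25,"tz":0,"wx":0,"wy":0,"wz":0},{"tx":20,"ty":-15,"tz":0,"wx":0,"wy":0,"wz":0},{"tx":0,"ty":0,"tz":0,"wx":0,"wy":0,"wz":0},{"tx":0,"ty":0,"tz":0,"wx":0,"wy":0,"wz":0}]'

```text
clock: 2.5
tcp_pos: [0.4599, 0.2537, 0.2416]
orientation: [[0.902, 0.432, -0.001], [0.432, -0.902, -0.001], [-0.001, 0.001, -1.0]]
ft_force: [0.3, 0.1, 0.2]
opening: 1.0
finger_force: 0.0
```

Run:
```python
from h import *
o=get_obs();im=capture("wrist");print(o["clock"],o["tcp_pos"])
np.savez("w3.npz",im=im,tcp_pos=o["tcp_pos"],orientation=o["orientation"]);
W=cam("wrist",o);c=proj(W,np.array([[.5206,.2926,.11]]))[0].astype(int);print(c)
x,y=max(0,c[0]-100),max(0,c[1]-75)
print(x,y);cv2.imwrite("pics/w3.png",cv2.resize(im[y:y+150,x:x+200,::-1],None,fx=4,fy=4,interpolation=cv2.INTER_CUBIC))
```

```text
2.5 [0.45988971 0.25372376 0.24160022]
[242  93]
142 18
```

View pics/w3.png

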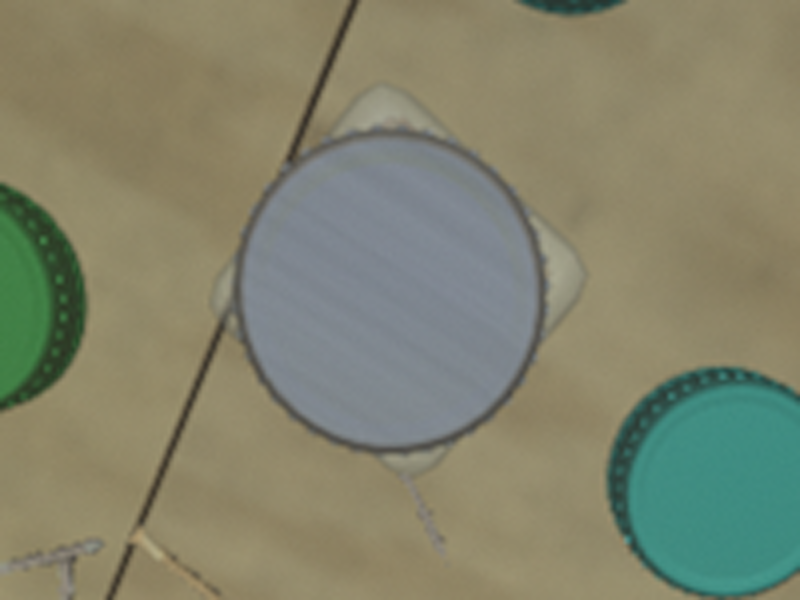

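The wrist crop shows the cap-top centre at crop (391,291), which is pixel (239.8,90.8). The shoulder corners are at crop (383,85), (587,275), (412,475) and (212,298).

Run:
```python
from h import *
w=np.load("w3.npz");W=cam("wrist",w);T,S=cam("top"),cam("side")
u,v=239.75,90.75
print("tri all",tri((W,u,v),(T,179.4,198),(S,338.4,217.4)),"WT",tri((W,u,v),(T,179.4,198)),"WS",tri((W,u,v),(S,338.4,217.4)))
C=onz(W,u,v,.114);print("z=.114",C,onz(T,179.4,198,.114),onz(S,338.4,217.4,.114))
k=np.array([onz(W,142+a/4,18+b/4,.076)[:2] for a,b in [(383,85),(587,275),(412,475),(212,298)]])
print(k.mean(0),[np.linalg.norm(k[i]-k[i-2]) for i in(2,3)]);
for d in (k[0]-k[2],k[1]-k[3]):print("yaw",np.degrees(np.arctan2(d[1],d[0]))-45)
e=[onz(W,142+a/4,18+291/4,.114) for a in (239,545)];print("diam",np.linalg.norm(e[0]-e[1]))
R=w["orientation"];print("delta tool mm",1e3*R.T@(np.array([C[0],C[1],.092])-w["tcp_pos"]), get_obs()["joints"])
```

```text
tri all [0.52109264 0.29363548 0.10859138] WT [0.52153733 0.29397126 0.10713996] WS [0.52184539 0.29459832 0.11016379]
z=.114 [0.521634  0.2950678 0.114    ] [0.51610715 0.29138665 0.114     ] [0.5262846  0.29689946 0.114     ]
[0.52101994 0.29453194] [np.float64(0.08096930931266051), np.float64(0.08141264579056517)]
yaw -15.650529742062133
yaw -106.0947672746288
diam 0.0579113514845237
delta tool mm [ 73.76257809 -10.67274549 149.4894231 ] [ 2.91007495e-01  2.14035561e-01  1.59487878e+00 -8.46970434e-04
  1.33423153e+00  1.41609855e+00]
```

>>> carry_out --series '[{"tx":37,"ty":-5,"tz":10,"wx":0,"wy":0,"wz":0},{"tx":36,"ty":-5,"tz":20,"wx":0,"wy":0,"wz":0},{"tx":0,"ty":0,"tz":30,"wx":0,"wy":0,"wz":0},{"tx":0,"ty":0,"tz":20,"wx":0,"wy":0,"wz":0},{"tx":0,"ty":0,"tz":0,"wx":0,"wy":0,"wz":0}]'

```text
clock: 2.97
tcp_pos: [0.5182, 0.2917, 0.1574]
orientation: [[0.903, 0.43, -0.009], [0.43, -0.903, -0.004], [-0.01, -0.001, -1.0]]
ft_force: [-0.3, -0.1, -1.2]
opening: 0.997
finger_force: 0.0
```

>>> carry_out --series '[{"tx":0,"ty":0,"tz":25,"wx":0,"wy":0,"wz":0},{"tx":0,"ty":0,"tz":25,"wx":0,"wy":0,"wz":0},{"tx":0,"ty":0,"tz":10,"wx":0,"wy":0,"wz":0},{"tx":0,"ty":0,"tz":4,"wx":0,"wy":0,"wz":0},{"tx":0,"ty":0,"tz":0,"wx":0,"wy":0,"wz":0}]'

```text
clock: 3.38
tcp_pos: [0.5207, 0.294, 0.0988]
orientation: [[0.902, 0.431, -0.0], [0.431, -0.902, -0.0], [-0.0, 0.0, -1.0]]
ft_force: [0.3, 0.0, -0.3]
opening: 1.003
finger_force: 0.0
```

>>> carry_out --series '[{"tx":0,"ty":0,"tz":5,"wx":0,"wy":0,"wz":0},{"tx":0,"ty":0,"tz":0,"wx":0,"wy":0,"wz":0}]'

```text
clock: 3.55
tcp_pos: [0.5214, 0.2949, 0.0943]
orientation: [[0.902, 0.432, 0.002], [0.432, -0.902, 0.001], [0.002, 0.0, -1.0]]
ft_force: [-0.5, 0.1, -0.1]
opening: 0.998
finger_force: 0.0
```

>>> carry_out --series '[{"tx":0,"ty":0,"tz":0,"wx":0,"wy":0,"wz":0},{"tx":0,"ty":0,"tz":0,"wx":0,"wy":0,"wz":0},{"tx":0,"ty":0,"tz":0,"wx":0,"wy":0,"wz":0},{"tx":0,"ty":0,"tz":0,"wx":0,"wy":0,"wz":0},{"tx":0,"ty":0,"tz":0,"wx":0,"wy":0,"wz":0}]' --fingers -1 --force 90

```text
clock: 3.97
tcp_pos: [0.5214, 0.2949, 0.0947]
orientation: [[0.902, 0.432, 0.002], [0.432, -0.902, 0.0], [0.002, 0.001, -1.0]]
ft_force: [-1.1, -2.2, 4.8]
opening: 0.686
finger_force: 94.8
```

>>> carry_out --series '[{"tx":0,"ty":0,"tz":-10,"wx":0,"wy":0,"wz":0},{"tx":0,"ty":0,"tz":-20,"wx":0,"wy":0,"wz":0},{"tx":0,"ty":0,"tz":-30,"wx":0,"wy":0,"wz":0},{"tx":0,"ty":0,"tz":-30,"wx":0,"wy":0,"wz":0},{"tx":0,"ty":0,"tz":-10,"wx":0,"wy":0,"wz":0}]'

```text
clock: 4.38
tcp_pos: [0.5223, 0.2957, 0.1978]
orientation: [[0.902, 0.432, 0.006], [0.432, -0.902, 0.002], [0.006, 0.001, -1.0]]
ft_force: [1.2, 0.1, -4.3]
opening: 0.686
finger_force: 98.2
```

>>> carry_out --series '[{"tx":-10,"ty":10,"tz":0,"wx":0,"wy":0,"wz":0},{"tx":-18,"ty":18,"tz":0,"wx":0,"wy":0,"wz":0},{"tx":-22,"ty":23,"tz":0,"wx":0,"wy":0,"wz":0},{"tx":-24,"ty":24,"tz":0,"wx":0,"wy":0,"wz":0},{"tx":-24,"ty":24,"tz":0,"wx":0,"wy":0,"wz":0}]'

```text
clock: 4.8
tcp_pos: [0.4735, 0.1624, 0.1922]
orientation: [[0.901, 0.433, -0.002], [0.433, -0.901, -0.0], [-0.002, -0.001, -1.0]]
ft_force: [0.4, -0.7, -5.5]
opening: 0.682
finger_force: 98.0
```

>>> carry_out --series '[{"tx":-24,"ty":25,"tz":0,"wx":0,"wy":0,"wz":0},{"tx":-24,"ty":25,"tz":0,"wx":0,"wy":0,"wz":0},{"tx":-24,"ty":25,"tz":0,"wx":0,"wy":0,"wz":0},{"tx":-24,"ty":25,"tz":0,"wx":0,"wy":0,"wz":0},{"tx":-24,"ty":25,"tz":0,"wx":0,"wy":0,"wz":0}]'

```text
clock: 5.22
tcp_pos: [0.4193, -0.0023, 0.1926]
orientation: [[0.902, 0.433, -0.001], [0.433, -0.902, 0.0], [-0.001, -0.001, -1.0]]
ft_force: [0.9, -1.1, -4.9]
opening: 0.682
finger_force: 98.0
```

>>> carry_out --series '[{"tx":-9,"ty":34,"tz":0,"wx":0,"wy":0,"wz":0},{"tx":-9,"ty":34,"tz":0,"wx":0,"wy":0,"wz":0},{"tx":-9,"ty":34,"tz":0,"wx":0,"wy":0,"wz":0},{"tx":-9,"ty":34,"tz":0,"wx":0,"wy":0,"wz":0},{"tx":-9,"ty":34,"tz":0,"wx":0,"wy":0,"wz":0}]'

```text
clock: 5.63
tcp_pos: [0.4531, -0.1753, 0.1926]
orientation: [[0.902, 0.432, -0.001], [0.432, -0.902, 0.001], [-0.0, -0.001, -1.0]]
ft_force: [0.8, 0.5, -4.3]
opening: 0.685
finger_force: 98.0
```

>>> carry_out --series '[{"tx":-9,"ty":34,"tz":0,"wx":0,"wy":0,"wz":0},{"tx":-9,"ty":34,"tz":0,"wx":0,"wy":0,"wz":0},{"tx":-8,"ty":30,"tz":0,"wx":0,"wy":0,"wz":0},{"tx":-4,"ty":18,"tz":0,"wx":0,"wy":0,"wz":6.1},{"tx":0,"ty":8,"tz":0,"wx":0,"wy":0,"wz":6.1}]'

```text
clock: 6.05
tcp_pos: [0.4793, -0.3023, 0.192]
orientation: [[0.974, 0.225, -0.001], [0.225, -0.974, -0.0], [-0.001, 0.0, -1.0]]
ft_force: [0.2, 0.1, -4.9]
opening: 0.686
finger_force: 98.2
```

>>> carry_out --series '[{"tx":0,"ty":0,"tz":0,"wx":0,"wy":0,"wz":0},{"tx":0,"ty":0,"tz":0,"wx":0,"wy":0,"wz":0},{"tx":0,"ty":0,"tz":0,"wx":0,"wy":0,"wz":0}]'

```text
clock: 6.3
tcp_pos: [0.4789, -0.2978, 0.1925]
orientation: [[0.972, 0.235, -0.002], [0.235, -0.972, 0.002], [-0.001, -0.002, -1.0]]
ft_force: [0.5, 0.2, -5.7]
opening: 0.682
finger_force: 98.1
```

Run:
```python
from h import *
o=get_obs();im=capture("wrist");s=capture("side");t=capture("top");print(o["clock"],o["tcp_pos"],o["joints"],o["torque"])
np.savez("w4.npz",im=im,s=s,t=t,tcp_pos=o["tcp_pos"],orientation=o["orientation"])
R=np.array(o["orientation"]);print(np.degrees(np.arctan2(R[1,0],R[0,0])),1e3*R.T@(np.array([.4782,-.305,o["tcp_pos"][2]])-o["tcp_pos"]))
g=lambda im,x,y:cv2.resize(im[y:y+120,x:x+160],(400,300),interpolation=cv2.INTER_CUBIC)
v=np.vstack([np.hstack([cv2.resize(im,(400,300)),g(s,120,50)]),np.hstack([g(t,300,140),g(im,180,0)])])
cv2.imwrite("pics/w4.png",v[:,:,::-1])
```

```text
6.3 [ 0.47886861 -0.29779422  0.19249973] [-7.54307763e-01  3.22313660e-01  1.57306709e+00  3.23983932e-04
  1.24866392e+00  5.79056516e-01] [ 0.07363603 -0.02358497 -0.00490472]
13.598024802476429 [-2.34401243  6.84659153 -0.01265893]
```

View pics/w4.png

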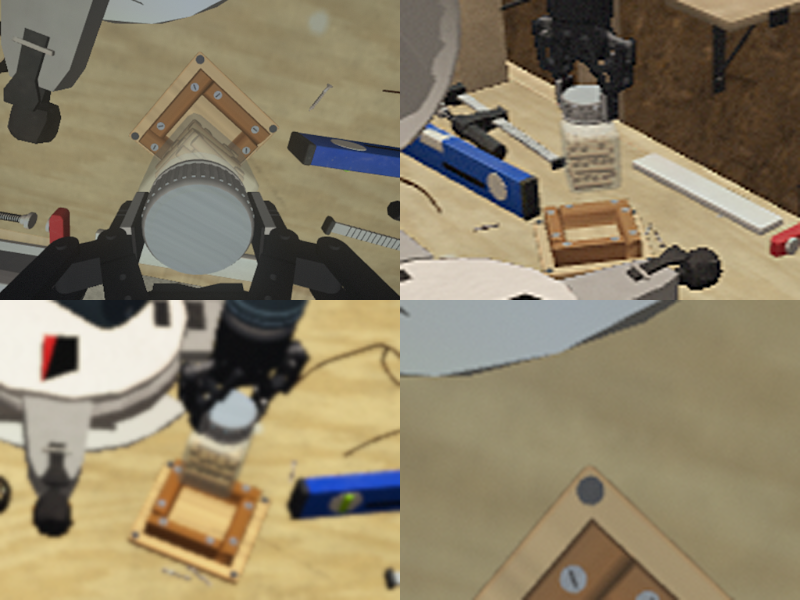

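The jar hangs upright in the grip over the jig. The visible base dots are at about (256,77), (171,171) and (349,164) in full-resolution wrist pixels. I'll recheck the jig centre from them.

Run:
```python
from h import *
w=np.load("w4.npz");W=cam("wrist",w);im=w["im"];g=im.max(2).astype(int)
q=[]
for u,v in [(256,77),(171,171),(349,164)]:
    s=g[v-8:v+9,u-8:u+9];m=np.clip(120-s,0,None);yy,xx=np.mgrid[-8:9,-8:9]
    m=m*(xx**2+yy**2<64);q.append((u+(m*xx).sum()/m.sum(),v+(m*yy).sum()/m.sum()))
P=np.array([onz(W,u,v,.012)[:2] for u,v in q]);print(np.round(q,1),P)
c=(P[1]+P[2])/2;d=P[0]-c;e=P[1]-P[2];print("centre",c,"yaw",np.degrees(np.arctan2(d[1],d[0]))-45,np.degrees(np.arctan2(e[1],e[0]))-135,np.linalg.norm(d),np.linalg.norm(e)/2)
R=w["orientation"];print(1e3*R.T@(np.r_[c,.1925]-w["tcp_pos"]))
```

```text
[[255.7  75.8]
 [172.6 173.7]
 [349.  164.4]] [[ 0.56114056 -0.27937643]
 [ 0.45302271 -0.22113177]
 [ 0.50289812 -0.38747228]]
centre [ 0.47796041 -0.30430203] yaw -28.318735444563064 -28.309206729379625 0.08683445263018924 0.0868284579711494
[-2.41278364  6.11185542 -0.01122193]
```

>>> carry_out --series '[{"tx":-2.4,"ty":6.3,"tz":0,"wx":0,"wy":0,"wz":0.5},{"tx":0,"ty":0,"tz":20,"wx":0,"wy":0,"wz":0},{"tx":0,"ty":0,"tz":20,"wx":0,"wy":0,"wz":0},{"tx":0,"ty":0,"tz":10,"wx":0,"wy":0,"wz":0},{"tx":0,"ty":0,"tz":0,"wx":0,"wy":0,"wz":0}]'

```text
clock: 6.87
tcp_pos: [0.4771, -0.3045, 0.1408]
orientation: [[0.975, 0.224, -0.004], [0.224, -0.975, 0.004], [-0.003, -0.005, -1.0]]
ft_force: [-0.8, 0.3, -5.5]
opening: 0.683
finger_force: 98.2
```

>>> carry_out --series '[{"tx":0,"ty":0,"tz":0,"wx":0,"wy":0,"wz":0},{"tx":0,"ty":0,"tz":0,"wx":0,"wy":0,"wz":0}]'

```text
clock: 7.03
tcp_pos: [0.4792, -0.3064, 0.1444]
orientation: [[0.975, 0.223, 0.001], [0.223, -0.975, -0.001], [0.001, 0.002, -1.0]]
ft_force: [0.2, 0.2, -5.6]
opening: 0.684
finger_force: 98.2
```

>>> carry_out --series '[{"tx":-0.6,"ty":-1.5,"tz":0,"wx":0,"wy":0,"wz":0},{"tx":0,"ty":0,"tz":5,"wx":0,"wy":0,"wz":0},{"tx":0,"ty":0,"tz":5,"wx":0,"wy":0,"wz":0},{"tx":0,"ty":0,"tz":5,"wx":0,"wy":0,"wz":0},{"tx":0,"ty":0,"tz":0,"wx":0,"wy":0,"wz":0}]'

```text
clock: 7.45
tcp_pos: [0.477, -0.3039, 0.127]
orientation: [[0.975, 0.223, -0.002], [0.223, -0.975, 0.002], [-0.001, -0.002, -1.0]]
ft_force: [-0.5, 0.5, -5.3]
opening: 0.683
finger_force: 98.2
```

>>> carry_out --series '[{"tx":0,"ty":0,"tz":4,"wx":0,"wy":0,"wz":0},{"tx":0,"ty":0,"tz":4,"wx":0,"wy":0,"wz":0},{"tx":0,"ty":0,"tz":0,"wx":0,"wy":0,"wz":0}]'

```text
clock: 7.7
tcp_pos: [0.4773, -0.3042, 0.1193]
orientation: [[0.975, 0.223, -0.001], [0.223, -0.975, 0.001], [-0.001, -0.001, -1.0]]
ft_force: [1.0, -0.3, -5.4]
opening: 0.681
finger_force: 98.2
```

No contact forces, so the jar is inside the pocket. Continuing down to the floor.

>>> carry_out --series '[{"tx":0,"ty":0,"tz":4,"wx":0,"wy":0,"wz":0},{"tx":0,"ty":0,"tz":4,"wx":0,"wy":0,"wz":0},{"tx":0,"ty":0,"tz":3,"wx":0,"wy":0,"wz":0},{"tx":0,"ty":0,"tz":0,"wx":0,"wy":0,"wz":0}]'

```text
clock: 8.03
tcp_pos: [0.4773, -0.3042, 0.1084]
orientation: [[0.975, 0.223, -0.001], [0.223, -0.975, 0.001], [-0.001, -0.001, -1.0]]
ft_force: [0.8, -0.0, -6.5]
opening: 0.688
finger_force: 98.2
```

>>> carry_out --series '[{"tx":0,"ty":0,"tz":1,"wx":0,"wy":0,"wz":0},{"tx":0,"ty":0,"tz":1,"wx":0,"wy":0,"wz":0},{"tx":0,"ty":0,"tz":0,"wx":0,"wy":0,"wz":0}]'

```text
clock: 8.28
tcp_pos: [0.4777, -0.3045, 0.1072]
orientation: [[0.975, 0.223, -0.0], [0.223, -0.975, 0.0], [-0.0, -0.0, -1.0]]
ft_force: [-1.1, -0.5, -5.6]
opening: 0.682
finger_force: 98.2
```

>>> carry_out --series '[{"tx":0,"ty":0,"tz":1,"wx":0,"wy":0,"wz":0},{"tx":0,"ty":0,"tz":1,"wx":0,"wy":0,"wz":0},{"tx":0,"ty":0,"tz":0,"wx":0,"wy":0,"wz":0}]'

```text
clock: 8.53
tcp_pos: [0.478, -0.3047, 0.1069]
orientation: [[0.975, 0.223, 0.001], [0.223, -0.975, -0.001], [0.001, 0.001, -1.0]]
ft_force: [-2.8, 1.8, 5.4]
opening: 0.686
finger_force: 99.6
```

>>> carry_out --series '[{"tx":0,"ty":0,"tz":0,"wx":0,"wy":0,"wz":0},{"tx":0,"ty":0,"tz":0,"wx":0,"wy":0,"wz":0},{"tx":0,"ty":0,"tz":0,"wx":0,"wy":0,"wz":-5},{"tx":0,"ty":0,"tz":0,"wx":0,"wy":0,"wz":-5},{"tx":0,"ty":0,"tz":0,"wx":0,"wy":0,"wz":-5}]' --force 120

```text
clock: 8.95
tcp_pos: [0.4792, -0.3052, 0.107]
orientation: [[0.882, 0.47, 0.004], [0.47, -0.882, -0.002], [0.003, 0.004, -1.0]]
ft_force: [0.9, 1.1, 2.6]
opening: 0.675
finger_force: 127.6
```

>>> carry_out --series '[{"tx":0,"ty":0,"tz":-0.3,"wx":0,"wy":0,"wz":-5},{"tx":0,"ty":0,"tz":-0.3,"wx":0,"wy":0,"wz":-5},{"tx":0,"ty":0,"tz":0,"wx":0,"wy":0,"wz":0}]'

```text
clock: 9.2
tcp_pos: [0.4787, -0.3056, 0.1073]
orientation: [[0.787, 0.617, 0.003], [0.617, -0.787, -0.003], [0.0, 0.004, -1.0]]
ft_force: [-0.7, -1.0, 3.6]
opening: 0.678
finger_force: 129.0
```

Run:
```python
from h import *
o=get_obs();print(o["torque"],o["ft_force"],o["tcp_pos"])
```

```text
[-0.0951893   0.12652243  0.09178265] [-0.6575176  -1.00450205  3.63986093] [ 0.47866703 -0.30556256  0.1072805 ]
```

>>> carry_out --series '[{"tx":0,"ty":0,"tz":-0.2,"wx":0,"wy":0,"wz":-6},{"tx":0,"ty":0,"tz":-0.2,"wx":0,"wy":0,"wz":-6}]'

```text
clock: 9.37
tcp_pos: [0.479, -0.3056, 0.1077]
orientation: [[0.643, 0.766, 0.003], [0.766, -0.643, -0.003], [-0.0, 0.004, -1.0]]
ft_force: [0.7, -2.4, -0.1]
opening: 0.679
finger_force: 128.9
```

Run:
```python
from h import *
o=get_obs();R=np.array(o["orientation"]);print(o["torque"],o["ft_force"],o["tcp_pos"],np.degrees(np.arctan2(R[1,0],R[0,0])))
s=capture("side");t=capture("top")
g=lambda im,x,y:cv2.resize(im[y:y+75,x:x+100],(400,300),interpolation=cv2.INTER_CUBIC)
cv2.imwrite("pics/u1.png",np.hstack([g(s,150,85),g(t,330,165)])[:,:,::-1])
```

```text
[-0.22766409 -0.08918856 -0.40251188] [ 0.66523254 -2.38153667 -0.12953626] [ 0.47895705 -0.30564927  0.10771558] 49.953120932546625
```

View pics/u1.png

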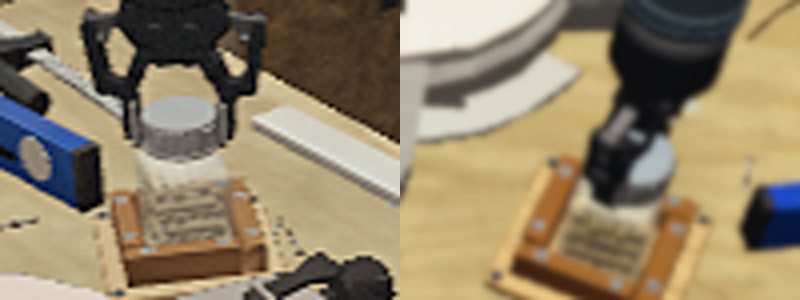

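The jar is seated square in the jig, and a torque of 0.4 N m is resisting the turn, so the cap is being unscrewed. Continuing.

>>> carry_out --series '[{"tx":0,"ty":0,"tz":-0.4,"wx":0,"wy":0,"wz":-6},{"tx":0,"ty":0,"tz":-0.4,"wx":0,"wy":0,"wz":-6},{"tx":0,"ty":0,"tz":-0.4,"wx":0,"wy":0,"wz":-6},{"tx":0,"ty":0,"tz":-0.4,"wx":0,"wy":0,"wz":-6},{"tx":0,"ty":0,"tz":-0.4,"wx":0,"wy":0,"wz":-6}]'

```text
clock: 9.88
tcp_pos: [0.4785, -0.3054, 0.1088]
orientation: [[0.176, 0.984, 0.002], [0.984, -0.176, -0.002], [-0.002, 0.002, -1.0]]
ft_force: [1.5, -2.4, -2.1]
opening: 0.676
finger_force: 128.5
```

>>> carry_out --series '[{"tx":0,"ty":0,"tz":-0.4,"wx":0,"wy":0,"wz":-6},{"tx":0,"ty":0,"tz":-0.2,"wx":0,"wy":0,"wz":-6},{"tx":0,"ty":0,"tz":0,"wx":0,"wy":0,"wz":-6},{"tx":0,"ty":0,"tz":0,"wx":0,"wy":0,"wz":-6},{"tx":0,"ty":0,"tz":0,"wx":0,"wy":0,"wz":0}]'

```text
clock: 10.3
tcp_pos: [0.4776, -0.3044, 0.1088]
orientation: [[-0.239, 0.971, -0.0], [0.971, 0.239, 0.0], [0.0, -0.0, -1.0]]
ft_force: [0.8, -0.7, -0.2]
opening: 0.675
finger_force: 128.5
```

Run:
```python
from h import *
o=get_obs();R=np.array(o["orientation"]);print(o["torque"],o["ft_force"],o["tcp_pos"],np.degrees(np.arctan2(R[1,0],R[0,0])),o["joints"][5])
```

```text
[-0.04004539 -0.07658132  0.03334397] [ 0.75299497 -0.7305546  -0.19584087] [ 0.47756611 -0.30438627  0.10883262] 103.84447142382571 -1.0059367386226337
```

>>> carry_out --series '[{"tx":0,"ty":0,"tz":0,"wx":0,"wy":0,"wz":-6},{"tx":0,"ty":0,"tz":0,"wx":0,"wy":0,"wz":-6},{"tx":0,"ty":0,"tz":0,"wx":0,"wy":0,"wz":-6},{"tx":0,"ty":0,"tz":0,"wx":0,"wy":0,"wz":-6},{"tx":0,"ty":0,"tz":0,"wx":0,"wy":0,"wz":-6}]'

```text
clock: 10.72
tcp_pos: [0.4776, -0.3044, 0.1089]
orientation: [[-0.692, 0.722, -0.0], [0.722, 0.692, 0.0], [0.0, -0.0, -1.0]]
ft_force: [0.6, 0.1, -0.3]
opening: 0.679
finger_force: 128.5
```

>>> carry_out --series '[{"tx":0,"ty":0,"tz":0,"wx":0,"wy":0,"wz":-6},{"tx":0,"ty":0,"tz":0,"wx":0,"wy":0,"wz":-2},{"tx":0,"ty":0,"tz":0,"wx":0,"wy":0,"wz":0},{"tx":0,"ty":0,"tz":0,"wx":0,"wy":0,"wz":0}]'

```text
clock: 11.05
tcp_pos: [0.4777, -0.3045, 0.1089]
orientation: [[-0.783, 0.622, -0.0], [0.622, 0.783, 0.0], [0.0, -0.0, -1.0]]
ft_force: [0.3, 0.5, -1.0]
opening: 0.68
finger_force: 128.6
```

Run:
```python
from h import *
o=get_obs();R=np.array(o["orientation"]);print(o["torque"],o["ft_force"],o["tcp_pos"],np.degrees(np.arctan2(R[1,0],R[0,0])),o["joints"][5])
```

```text
[ 0.01800421 -0.02521421  0.01299071] [ 0.2832133   0.50084584 -1.00334229] [ 0.47765086 -0.3044506   0.10891207] 141.57189051560462 -1.6643997409251337
```

>>> carry_out --series '[{"tx":0,"ty":0,"tz":-2,"wx":0,"wy":0,"wz":0},{"tx":0,"ty":0,"tz":-2,"wx":0,"wy":0,"wz":0},{"tx":0,"ty":0,"tz":-2,"wx":0,"wy":0,"wz":0},{"tx":0,"ty":0,"tz":0,"wx":0,"wy":0,"wz":0},{"tx":0,"ty":0,"tz":0,"wx":0,"wy":0,"wz":0}]'

```text
clock: 11.47
tcp_pos: [0.4778, -0.3046, 0.1152]
orientation: [[-0.787, 0.618, 0.0], [0.618, 0.787, -0.0], [-0.001, -0.0, -1.0]]
ft_force: [0.2, -0.1, -1.5]
opening: 0.679
finger_force: 128.6
```

The load is about 1 N, so only the cap is lifting. Raising it just clear of the mouth.

>>> carry_out --series '[{"tx":0,"ty":0,"tz":-6,"wx":0,"wy":0,"wz":0},{"tx":0,"ty":0,"tz":-8,"wx":0,"wy":0,"wz":0},{"tx":0,"ty":0,"tz":-8,"wx":0,"wy":0,"wz":0},{"tx":0,"ty":0,"tz":-5,"wx":0,"wy":0,"wz":0},{"tx":0,"ty":0,"tz":-3,"wx":0,"wy":0,"wz":0}]'

```text
clock: 11.88
tcp_pos: [0.4782, -0.305, 0.1465]
orientation: [[-0.787, 0.617, 0.002], [0.617, 0.787, -0.002], [-0.002, -0.0, -1.0]]
ft_force: [0.4, 0.1, -0.6]
opening: 0.678
finger_force: 128.6
```

>>> carry_out --series '[{"tx":0,"ty":0,"tz":0,"wx":0,"wy":0,"wz":0},{"tx":0,"ty":0,"tz":0,"wx":0,"wy":0,"wz":0},{"tx":0,"ty":0,"tz":0,"wx":0,"wy":0,"wz":0},{"tx":0,"ty":0,"tz":0,"wx":0,"wy":0,"wz":0}]'

```text
clock: 12.22
tcp_pos: [0.4775, -0.3043, 0.1445]
orientation: [[-0.787, 0.617, -0.001], [0.617, 0.787, 0.001], [0.001, 0.0, -1.0]]
ft_force: [0.8, 0.0, -1.0]
opening: 0.676
finger_force: 128.6
```

Run:
```python
from h import *
o=get_obs();s=capture("side");t=capture("top");w=capture("wrist");print(o["tcp_pos"],o["ft_force"],o["clock"])
g=lambda im,x,y:cv2.resize(im[y:y+90,x:x+120],(400,300),interpolation=cv2.INTER_CUBIC)
v=np.vstack([np.hstack([g(s,140,70),g(t,320,155)]),np.hstack([cv2.resize(w,(400,300)),np.zeros((300,400,3),np.uint8)])])
cv2.imwrite("pics/f.png",v[:,:,::-1])
```

```text
[ 0.47748091 -0.3043013   0.1445071 ] [ 0.78185878  0.0188574  -1.02936095] 12.2167
```

View pics/f.png

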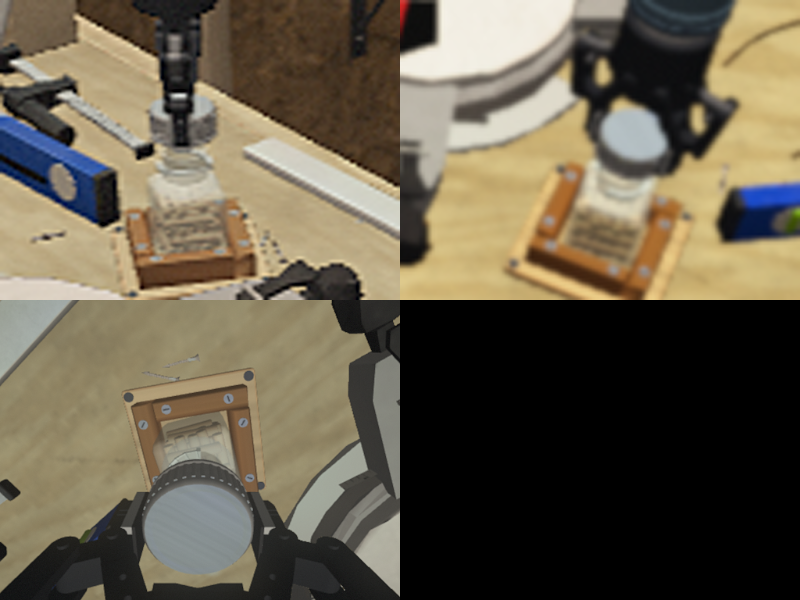

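The picture shows the cap held level and centred, about 17 mm above the open neck. The jar is upright in the jig, with its neck at about side-crop (185,165). Handing in.

```bash
python3 -c "
from bench import finish_job
print(finish_job())"
```

```text
the job is handed in; nothing more can be done
None
```

The job is handed in: the jar stands upright in the jig with its cap unscrewed, and the arm holds the cap level and centred about 17 mm above the mouth; the hand-in gave no verdict.

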